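# Turn a slide holder face up with a lifter

### The job

One of the two slide holders on the bench lies face down, its plain back up. Take the upright-handled lifter, slide its thin blade under one long edge of that holder and tip it over on the bench, so that it lies flat with its face up close to where it lay; touch it with the lifter only, do not carry it, and leave the other holder where it is. Then stand the lifter on the bench again, upright on its blade.

Things in the scene. Friction and masses are not known exactly. Their poses are not given: they have to be found in the camera images.
- holder_center (a point): Face-down slide holder, loose, 70 g: aluminium plate 80 (x) x 68 (y) x 4 mm; on its face two 7 mm high rails along x, outer sides 17 mm off the centre line, a glass slide between. Point: its centre, mid-thickness (11 mm in all). z points out of the face: down now, up when done. Face down it stands on the rails: each long edge overhangs 17 mm, 7 mm clear above the bench; plain back on top.
- other_center (a point): An identical holder that already lies face up, over 10 cm away centre to centre; point at its centre, mid-thickness, same axes (z out of the face, up). It must stay where it is.
- lifter_grip (a point): Lifter, 120 g, standing loose: steel blade 2 mm thick, 36 mm wide, flat on the bench, with an upright grey grip 32 (x) x 12 (y) mm, top 77 mm up. Point: on the grip's axis, 55 mm above the blade's underside. z up the grip; the blade runs to -y, 62 mm forward of the axis, and 20 mm behind it. A 7 mm high foot surrounds the grip. Pinch the grip from above across its 12 mm.
- lifter_tip (a point): Middle of the front edge of the lifter's blade (28 mm wide over its last 10 mm), 62 mm from the grip's axis along the lifter's -y, 1 mm above the blade's underside. Same axes as lifter_grip.

How it is judged (in metres and radians):
On the way:
1. the lifter, held in the gripper, tips the holder up on edge by more than 35 degrees (angle between holder_center's own z axis and vertical between 0.9 and 2.53 rad and contact force between lifter and holder above 0.02 N and contact force between the fingers and lifter above 1 N), for 0.05 s.
At the end, for the whole second after the job is handed in: The holder lies face up and flat on the bench (within 6 degrees), at rest, its centre within 150 mm of where it started; the lifter stands upright on its blade on the bench (within 6 degrees), at rest (angle between each of holder_center, lifter_grip's own z axis and vertical below 0.1 rad and height (world z) of holder_center below 0.012 m and distance of holder_center from where it was at the start of the episode below 0.15 m and linear speed of each of holder, lifter below 0.02 m/s and height (world z) of lifter_grip below 0.062 m); the robot touches nothing.
It fails at once if the other holder is pushed more than 20 mm or tipped over (distance of other_center from where it was at the start of the episode above 0.02 m or angle between other_center's own z axis and vertical above 0.5 rad).
It fails at once if the gripper or arm touches the face-down holder with more than 1 N (contact force between any of the fingers, the arm and holder above 1 N).
It fails at once if the holder's centre is carried higher than 80 mm above the bench (height (world z) of holder_center above 0.08 m).
It also fails if it takes over 45 s, if anything falls off the work surface, if the arm or the gripper's body presses on something with over 40 N, if the wrist force passes 120 N, or if a joint passes its speed limit or range.

### The arm

A 6-joint arm with a two-finger parallel gripper is mounted at the origin on a cart in front of the work surface, level with it; the furniture and walls round the work are solid. World frame = base frame: x ahead of the robot, y to its left, z up, the work surface at z = 0. Lengths are in mm, angles in degrees, forces in N, time in s.
With the tool pointing down it reaches from about 325 to 900 mm from the base axis. Payload 6.1 kg.
Tool frame: the origin (TCP) lies at the very end of the fingers, on their centre line; the grasp point (between the pads) lies grip_depth behind it (grip_depth is the distance from the TCP to the grasp point, in mm); z points along the fingers, y is the line along which they close (so a half turn about z gives the same grasp; the last joint's range is limited). The gripper opens to 85 mm and grips with 20 to 120 N. Pads are 22 mm wide; open, the fingers measure 114 mm over their backs; the gripper's body (76 mm by 85 mm) begins 54 mm behind the grasp point. The pads swing forward as they close: fully open they stand 13 mm farther back than shut.
Start: joints at [-77.126, 12.628, 87.462, -0, 79.91, -7.225], TCP at [214.773, -586.931, 231.3] pointing down, gripper open.
Joint ranges: [-170.65, 170.65], [-52.31, 119.04], [5.05, 147.46], [-71.25, 251.25], [11.57, 151.72], [-153.62, 153.62]. Speed limits (degrees/s): [147.25, 147.25, 172.46, 180, 180, 180].

### API

Orientations are given as [roll, pitch, yaw] about the fixed x, y, z axes, in that order (R = Rz(yaw) Ry(pitch) Rx(roll)).
In Python, from workcell import state, read_camera, get_calibration, hand_in, find_in, masks_of, mark_of, grip_depth gives the robot as it stands.
- The arm moves only by the tool arm_command, never from a script. Its argument "rows" is a list that holds one entry, the list of rows, each a list of 7 numbers: the closure, from 0 (fully open) to 1 (shut), then the shift along the tool's x, y, z in mm, then the turn, a rotation vector about the tool's x, y, z in rad. A call has 1 to 20 rows; each row is the pose to reach, as a shift and turn from the pose commanded when the call began, along the tool's axes at that moment; what a row does not reach only later rows make up. A row lasts 1/8 s, in which the tool goes at most 62.5 mm and 10.7 degrees, less where a joint would pass 70% of its speed; a pose out of reach is approached as far as the arm can. A call with a gripper value outside its range is refused whole. The fingers move at their own pace and stop on an object; the grip force is fixed at half the most. Time passes only in rows, so rows that repeat a pose let the fingers close. It gives the time, the measured TCP pose, the force, the opening and the grip force at its end, in the units of the state.
- state(): the state, without advancing time (a new reading comes with each control period).
- read_camera(name): name is "scene" or "top" or "wrist"; returns the picture (384x512x3 uint8, red, green, blue); there is no depth.
- get_calibration(name): a dict with "mtx" (3x3 intrinsics, pixels), "T" (4x4, takes a point from camera to world coordinates); the wrist camera has in their place "T_tool_cam" (4x4, takes a point from camera to tool coordinates, whose origin is the TCP and whose axes are the flange's). Camera axes: x right, y up, looking along -z (the intrinsics and any distortion apply to the point x, -y, -z); pixel columns grow to the right and rows downward; lengths in mm; the calibration is good to about 2 mm. A picture is of the moment at which its call begins: read the wrist's pose just before it. get_calibration takes no time and is no camera call.
- hand_in(): hands the job in; it is judged then, once.
Trained networks look in the newest picture that a camera, given by its name, has taken for a name from the list of things; names that differ only in an ending like _2 or _b are one class to them, and where a whole thing is asked for, a point or a joint stands for the part that bears it (a point fixed in the world has none). Each returns a list of dicts, best first, with "p" (0 to 1); they miss things now and then, are a little off and sometimes report something else, mostly with a low value. They report only what shows in the picture. A call takes as long as a camera call.
- find_in(name, camera): "at" ([x, y, z] in mm, in world coordinates, good to about 4 mm: the middle of the surface that is visible of it).
- masks_of(name, camera): "region" (384x512 bool, what is visible of it).
- mark_of(name, camera): "at" ([x, y, z] in mm, in world coordinates, good to about 4 mm: a listed point, or the origin of a listed thing).
The state is a dict: "time": time; "joint_positions": joint angles; "joint_vel": joint speeds; "joint_torque": joint torques, N m; "ee_pos": TCP position; "eef_rot": TCP orientation; "contact_force": force on the tool from outside, world axes, zero at the start; "moment": the same for the moment, N m; "width": opening from 0.0 (shut) to 1.0 (fully open); "grasp_force": force on a finger pad.
Only numpy, scipy, OpenCV 4.12 (cv2) and the standard library are available. Lean on these libraries where they do the work, as an engineer would, in place of code of your own. Each camera call takes 0.05 s, during which the arm holds its last target. There are 200 camera calls.

## Working session

There is one attempt and no reset: what is moved stays moved. The work goes in short steps, Python scripts to look and compute and a tool call to move; the robot and the scene stay as the last step left them, time stands still between calls to the robot, and variables do not carry over. Pictures are saved under pics/ and viewed, at most 10 in all, crops included, and the job is handed in when it is done.

Besides the shell and the picture viewer there is one more tool, called by a JSON object that holds its "fn" and its "kwargs", one argument or row to a line. arm_command: Moves the arm, as the interface text tells. Its arguments: {"type":"object","properties":{"rows":{"type":"array","items":{"type":"array","items":{"type":"array","items":{"type":"number"}}}}},"required":["rows"]}

```bash
mkdir -p pics
python3 - <<'E'
from workcell import *
import cv2,numpy as np
np.set_printoptions(precision=1,suppress=True)
print(state(),grip_depth)
ims=[]
for c in ("scene","top"):
    im=read_camera(c); ims.append(im)
    for n in ("holder_center","other_center","lifter_grip","lifter_tip"):
        print(c,n,[(np.array(d["at"]),round(d["p"],2)) for d in mark_of(n,c)][:3])
    cal=get_calibration(c);print(cal)
    cv2.imwrite(f"pics/{c}0.png",im[:,:,::-1])
E
```

```text
{'time': 0.0, 'joint_positions': array([-77.1,  12.7,  87.5,  -0. ,  79.9,  -7.2]), 'joint_vel': array([-0. ,  0. ,  0.1, -0.1,  0.1, -0.1]), 'joint_torque': array([ -0. , -49.7, -38.9,  -0. ,   0. ,  -0. ]), 'ee_pos': array([ 214.6, -586.4,  230.2]), 'eef_rot': array([-179.9,   -0. ,   20.1]), 'contact_force': array([-0.2, -0.1,  0.5]), 'moment': array([-0.,  0.,  0.]), 'grasp_force': 0.0, 'width': 0.9968824577250655} 18.700000000000003
scene holder_center [(array([487.7, 144.9,   7.6]), 0.96)]
scene other_center [(array([630.1, 112.2,   0.1]), 0.69)]
scene lifter_grip [(array([540.5, 369.9,  54.9]), 0.6)]
scene lifter_tip [(array([549.9, 309.6,   2.9]), 0.89)]
{'mtx': array([[419.2,   0. , 255.9],
       [  0. , 419.2, 194.3],
       [  0. ,   0. ,   1. ]]), 'T': array([[ -0.7,   0.3,  -0.6,   5.5],
       [ -0.7,  -0.3,   0.6, 783.5],
       [  0. ,   0.9,   0.4, 422.1],
       [  0. ,   0. ,   0. ,   1. ]])}
top holder_center [(array([487.6, 140.1,   5.2]), 0.71)]
top other_center [(array([631.7, 112.9,   9.7]), 0.72)]
top lifter_grip [(array([544.4, 372.9,  54.2]), 0.71)]
top lifter_tip [(array([549.8, 310.5,   0.5]), 0.78)]
{'mtx': array([[368.2,   0. , 255.7],
       [  0. , 368.2, 195.9],
       [  0. ,   0. ,   1. ]]), 'T': array([[ -0. ,   1. ,  -0.1, 428.3],
       [ -1. ,  -0. ,  -0. , 222.9],
       [ -0. ,   0.1,   1. , 916.7],
       [  0. ,   0. ,   0. ,   1. ]])}
```

Run:
```python
from workcell import *
import cv2,numpy as np
np.set_printoptions(precision=1,suppress=True)
im=cv2.imread("pics/top0.png");sc=cv2.imread("pics/scene0.png")
cv2.imwrite("pics/both.png",np.hstack([cv2.resize(im[80:340,60:400],(400,306)),cv2.resize(sc,(400,300))[:306] if 0 else cv2.resize(sc,(400,306))]))
cal=get_calibration("top");T=cal["T"];K=cal["mtx"];print(cal.keys())
read_camera("top")
for n,z in (("holder_center",11),("other_center",4),("lifter_grip",40)):
    for d in masks_of(n,"top")[:2]:
        m=d["region"].astype(np.uint8);r=cv2.minAreaRect(cv2.findNonZero(m));b=cv2.boxPoints(r)
        ray=np.c_[(b[:,0]-K[0,2])/K[0,0],-(b[:,1]-K[1,2])/K[1,1],-np.ones(4)]@T[:3,:3].T
        P=T[:3,3]+ray*((z-T[2,3])/ray[:,2])[:,None]
        e=P[1]-P[0];f=P[2]-P[1]
        print(n,round(d["p"],2),m.sum(),b.tolist(),P[:,:2].tolist(),P.mean(0),[(np.linalg.norm(v),np.degrees(np.arctan2(v[1],v[0]))) for v in(e,f)])
```

```text
dict_keys(['mtx', 'T'])
holder_center 0.57 922 [[278.5559387207031, 206.35739135742188], [306.2887878417969, 200.32852172851562], [313.4909362792969, 233.45849609375], [285.7580871582031, 239.48736572265625]] [[524.9308773909212, 184.1501717886627], [539.5730814331206, 115.51039136532667], [458.01195153603646, 99.70601361130166], [443.60831988169105, 167.50601040840678]] [491.5 141.7  11. ] [(np.float64(70.18414062861486), np.float64(-77.95818262824551)), (np.float64(83.07825387116024), np.float64(-169.0335109005253))]
other_center 0.73 805 [[290.6698303222656, 151.20263671875], [317.5103454589844, 148.86868286132812], [320.1707458496094, 179.46343994140625], [293.3302307128906, 181.79739379882812]] [[666.281397337558, 151.56155095340597], [671.8132921413321, 83.48865421855419], [592.9697756851732, 78.83307583124227], [587.4536794596999, 146.12245891584828]] [629.6 115.    4. ] [(np.float64(68.29729958053845), np.float64(-85.35410887165054)), (np.float64(78.98084892740142), np.float64(-176.62070349884888))]
lifter_grip 0.57 484 [[196.0, 189.0], [228.0, 189.0], [228.0, 207.0], [196.0, 207.0]] [[564.9909263343895, 384.24796684146315], [564.535714580125, 306.7722274292004], [520.884427084434, 306.4514770935962], [521.2605206435334, 383.4125895952674]] [542.9 345.2  40. ] [(np.float64(77.4770767080048), np.float64(-90.3366397323542)), (np.float64(43.652465918997756), np.float64(-179.5789973030377))]
```

View pics/both.png

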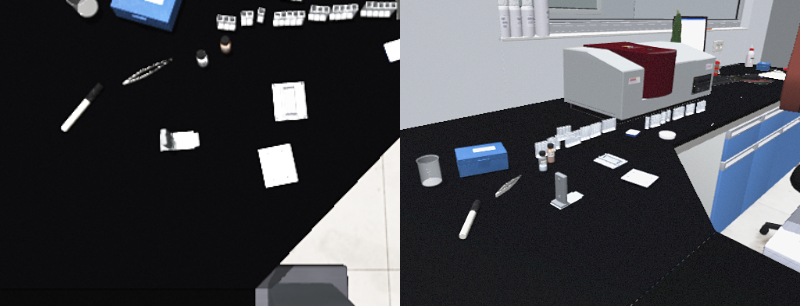

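```bash
cat > h.py <<'E'
from workcell import *
import numpy as np,cv2
from scipy.spatial.transform import Rotation as R
np.set_printoptions(precision=1,suppress=True)
def ray(cal,T,px,z):
    K=cal["mtx"];px=np.atleast_2d(px).astype(float)
    r=np.c_[(px[:,0]-K[0,2])/K[0,0],-(px[:,1]-K[1,2])/K[1,1],-np.ones(len(px))]@T[:3,:3].T
    return T[:3,3]+r*((z-T[2,3])/r[:,2])[:,None]
def Ttool():
    s=state();T=np.eye(4);T[:3,:3]=R.from_euler("xyz",s["eef_rot"],degrees=True).as_matrix();T[:3,3]=s["ee_pos"];return T
def go(pos,rpy,T=None):
    T=Ttool() if T is None else T;M=T[:3,:3]
    return M.T@(np.array(pos)-T[:3,3]),(R.from_matrix(M).inv()*R.from_euler("xyz",rpy,degrees=True)).as_rotvec()
def wrist(name,views):
    T=Ttool();im=read_camera("wrist");cal=get_calibration("wrist");C=T@cal["T_tool_cam"]
    cv2.imwrite(f"pics/{name}.png",im[:,:,::-1])
    for n,z in views:
        print(n,[(np.array(d["at"]),round(d["p"],2)) for d in mark_of(n,"wrist")][:2])
        for d in masks_of(n,"wrist")[:1]:
            r=cv2.minAreaRect(cv2.findNonZero(d["region"].astype(np.uint8)));b=cv2.boxPoints(r);P=ray(cal,C,b,z)
            print("  mask",b.tolist(),P.mean(0),[(round(np.linalg.norm(v),1),round(np.degrees(np.arctan2(v[1],v[0])),1)) for v in (P[1]-P[0],P[2]-P[1])])
    return cal,C
E
python3 - <<'E'
from h import *
c=get_calibration("top");print(ray(c,c["T"],[[391.5,190.5],[285,326.5]],0))
print(get_calibration("wrist"))
print(go([520,300,230],[180,0,8]))
E
```

```text
[[564.6 -98.7   0. ]
 [237.  171.5   0. ]]
{'mtx': array([[312.7,   0. , 256.7],
       [  0. , 312.7, 198. ],
       [  0. ,   0. ,   1. ]]), 'T_tool_cam': array([[   0. ,    1. ,    0.3,   80.5],
       [   1. ,    0. ,   -0. ,    0.5],
       [  -0. ,    0.3,   -1. , -141.4],
       [   0. ,    0. ,    0. ,    1. ]])}
(array([ 591.4, -728. ,    1.3]), array([ 0. , -0. ,  0.2]))
```

{"fn": "arm_command", "kwargs": {
  "rows": [
    [[0,607,-711,0,0,0,0.21],[0,607,-711,0,0,0,0.21],[0,607,-711,0,0,0,0.21],[0,607,-711,0,0,0,0.21],[0,607,-711,0,0,0,0.21],[0,607,-711,0,0,0,0.21],[0,607,-711,0,0,0,0.21],[0,607,-711,0,0,0,0.21],[0,607,-711,0,0,0,0.21],[0,607,-711,0,0,0,0.21],[0,607,-711,0,0,0,0.21],[0,607,-711,0,0,0,0.21],[0,607,-711,0,0,0,0.21],[0,607,-711,0,0,0,0.21],[0,607,-711,0,0,0,0.21],[0,607,-711,0,0,0,0.21],[0,607,-711,0,0,0,0.21],[0,607,-711,0,0,0,0.21]]
  ]
}}

```text
time: 2.95
ee_pos: [540.4, 288.2, 231.7]
eef_rot: [180.0, -0.0, 8.0]
contact_force: [-0.6, 0.2, 0.5]
width: 0.998
grasp_force: 0.0
```

Run:
```python
from h import *
print(state()["time"],state()["ee_pos"],state()["eef_rot"],state()["joint_vel"])
wrist("w1",[("holder_center",11),("lifter_grip",77),("lifter_tip",2)])
```

```text
2.95 [540.4 288.2 231.7] [180.  -0.   8.] [-0.5 -0.4  0.   0.1 -0.1  0.1]
holder_center [(array([490.8, 144.6,   7.4]), 0.83)]
  mask [[339.0, 189.0], [396.0, 189.0], [396.0, 250.0], [339.0, 250.0]] [492.6 141.1  11. ] [(np.float64(68.9), np.float64(-82.0)), (np.float64(82.8), np.float64(-164.1))]
lifter_grip [(array([543.9, 369.3,  57.9]), 0.83)]
lifter_tip [(array([550.6, 308.4,  -1.9]), 0.9)]
  mask [[168.0, 138.0], [240.0, 138.0], [240.0, 181.0], [168.0, 181.0]] [538.6 351.2   2. ] [(np.float64(84.6), np.float64(-82.0)), (np.float64(52.3), np.float64(-173.0))]
```

View pics/w1.png

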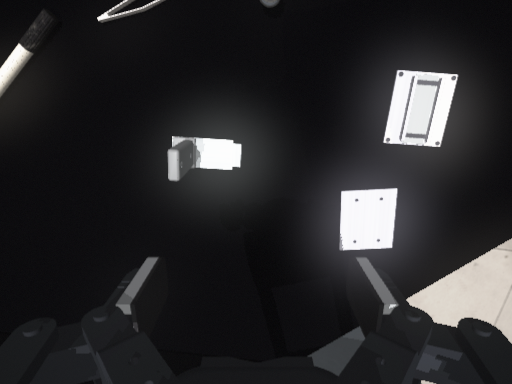

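Run:
```python
from h import *
im=cv2.imread("pics/w1.png");cal=get_calibration("wrist");C=Ttool()@cal["T_tool_cam"]
g=cv2.cvtColor(im,cv2.COLOR_BGR2GRAY)
for n,(x0,y0,x1,y1),z in (("holder",(325,175,410,262),11),("blade",(200,125,255,185),2)):
    m=np.zeros_like(g);m[y0:y1,x0:x1]=(g[y0:y1,x0:x1]>150)*255
    c=max(cv2.findContours(m,cv2.RETR_EXTERNAL,cv2.CHAIN_APPROX_NONE)[0],key=cv2.contourArea)
    P=ray(cal,C,c[:,0],z)[:,:2].astype(np.float32)
    r=cv2.minAreaRect(P);b=cv2.boxPoints(r);print(n,r)
    print([np.degrees(np.arctan2(*(b[i+1]-b[i])[::-1])).round(1) for i in (0,1)],b)
# grip top corners
m=cv2.resize(im[125:190,160:250],None,fx=8,fy=8,interpolation=cv2.INTER_CUBIC);cv2.imwrite("pics/w1c.png",m)
```

```text
holder ((493.54498291015625, 142.7220458984375), (80.528564453125, 67.62079620361328), 11.033520698547363)
[np.float32(-79.0), np.float32(11.0)] [[447.6 168.2]
 [460.5 101.8]
 [539.5 117.2]
 [526.6 183.6]]
blade ((548.6414184570312, 333.53399658203125), (36.629676818847656, 48.02204895019531), 4.797112464904785)
[np.float32(-85.2), np.float32(4.8)] [[528.4 355.9]
 [532.4 308.1]
 [568.9 311.1]
 [564.9 359. ]]
```

View pics/w1c.png

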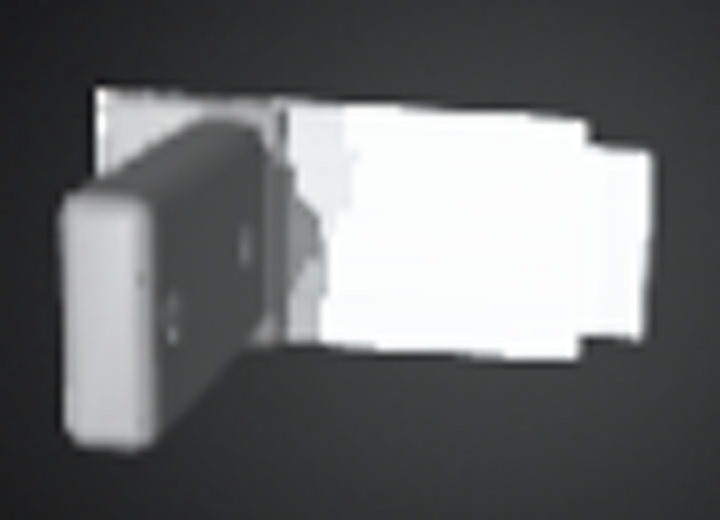

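{"fn": "arm_command", "kwargs": {
  "rows": [
    [[0,16,-81.5,0,0,0,0.056],[0,16,-81.5,50,0,0,0.056],[0,16,-81.5,90,0,0,0.056],[0,16,-81.5,125,0,0,0.056],[0,16,-81.5,160,0,0,0.056],[0,16,-81.5,185,0,0,0.056],[0,16,-81.5,194,0,0,0.056],[0,16,-81.5,194,0,0,0.056],[0.5,16,-81.5,194,0,0,0.056],[0.6,16,-81.5,194,0,0,0.056],[0.7,16,-81.5,194,0,0,0.056],[0.8,16,-81.5,194,0,0,0.056],[0.9,16,-81.5,194,0,0,0.056],[1,16,-81.5,194,0,0,0.056],[1,16,-81.5,194,0,0,0.056],[1,16,-81.5,194,0,0,0.056],[1,16,-81.5,194,0,0,0.056],[1,16,-81.5,194,0,0,0.056]]
  ]
}}

```text
time: 5.55
ee_pos: [544.9, 372.3, 37.4]
eef_rot: [180.0, -0.0, 4.9]
contact_force: [-0.4, -0.9, 2.1]
width: 0.128
grasp_force: 60.7
```

Run:
```python
from h import *
print(state()["time"],state()["contact_force"],state()["moment"])
wrist("w2",[("lifter_tip",2)])
```

```text
5.55 [-0.4 -0.9  2.1] [-0.1  0.  -0. ]
lifter_tip [(array([548.3, 309.7,  -2.9]), 0.82)]
  mask [[223.80819702148438, 205.01205444335938], [358.9055480957031, 203.64743041992188], [360.2727966308594, 339.0073547363281], [225.17544555664062, 340.3719787597656]] [515.5 346.2   2. ] [(np.float64(80.9), np.float64(-84.5)), (np.float64(100.8), np.float64(-168.8))]
```

View pics/w2.png

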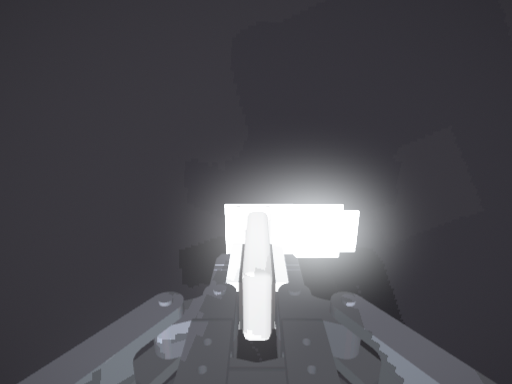

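{"fn": "arm_command", "kwargs": {
  "rows": [
    [[1,0,0,-12,0,0,0],[1,-15,20,-20,0,0,-0.03],[1,-45,50,-20,0,0,-0.106],[1,-75,85,-20,0,0,-0.106],[1,-85.3,99,-20,0,0,-0.106],[1,-85.3,99,-12,0,0,-0.106],[1,-85.3,99,-5,0,0,-0.106],[1,-85.3,99,-2.5,0,0,-0.106],[1,-85.3,99,-2.5,0,0,-0.106],[1,-85.3,99,-2.5,0,0,-0.106]]
  ]
}}

```text
time: 6.95
ee_pos: [468.5, 266.8, 39.8]
eef_rot: [-180.0, -0.0, 11.0]
contact_force: [-0.9, -0.6, -1.3]
width: 0.135
grasp_force: 60.2
```

Run:
```python
from h import *
print(state()["time"],state()["contact_force"],state()["moment"])
cal,C=wrist("w3",[("lifter_tip",2),("holder_center",11)])
T=Ttool();g=cv2.cvtColor(cv2.imread("pics/w3.png"),cv2.COLOR_BGR2GRAY)
m=(g>150).astype(np.uint8)
for c in cv2.findContours(m,cv2.RETR_EXTERNAL,cv2.CHAIN_APPROX_NONE)[0]:
    if cv2.contourArea(c)<300: continue
    for z in (4,11):
        P=(ray(cal,C,c[:,0],z)-T[:3,3])@T[:3,:3]
        r=cv2.minAreaRect(P[:,:2].astype(np.float32));print(z,cv2.boundingRect(c),r,"tool x",P[:,0].min(),P[:,0].max(),"y",P[:,1].min(),P[:,1].max())
```

```text
6.95 [-0.9 -0.6 -1.3] [-0. -0. -0.]
lifter_tip [(array([481.3, 206.5,  -1.2]), 0.98)]
  mask [[225.00001525878906, 340.0], [225.00001525878906, 205.00001525878906], [357.0, 205.0], [357.0, 340.0]] [440.  237.7   2. ] [(np.float64(101.5), np.float64(9.1)), (np.float64(80.2), np.float64(-79.1))]
holder_center [(array([490. , 144.3,   6.6]), 0.93)]
  mask [[402.0, 172.0], [511.0, 172.0], [511.0, 294.0], [402.0, 294.0]] [491.4 149.   11. ] [(np.float64(60.8), np.float64(-79.1)), (np.float64(82.2), np.float64(-154.8))]
4 (225, 205, 134, 46) ((3.976806640625, 21.472091674804688), (29.86269760131836, 81.33441925048828), 1.5540696382522583) tool x -12.017728171459812 18.09714403706591 y -19.271449004106366 61.84165185573463
11 (225, 205, 134, 46) ((7.009103298187256, 20.63006019592285), (28.683231353759766, 78.12200927734375), 1.5540698766708374) tool x -8.353707509205792 20.571735880961125 y -18.504263519033643 59.40516245747767
4 (403, 172, 109, 122) ((-2.6522674560546875, 131.56488037109375), (69.87510681152344, 82.38541412353516), 89.8257827758789) tool x -43.74749251243957 38.4507416471429 y 96.50587019749966 166.5996415429313
11 (403, 172, 109, 122) ((0.6418533325195312, 126.37457275390625), (67.11532592773438, 79.1314468383789), 89.82581329345703) tool x -38.83026061802201 40.12143980731039 y 92.70026921955271 160.02558944726368
```

View pics/w3.png

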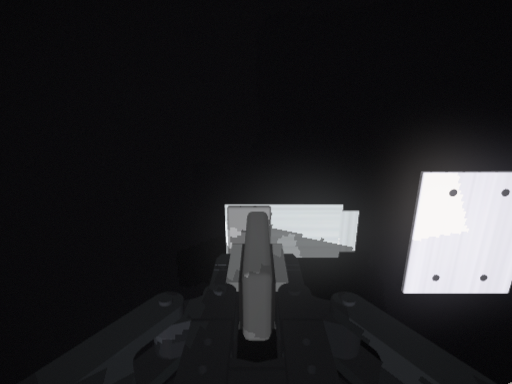

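{"fn": "arm_command", "kwargs": {
  "rows": [
    [[1,0,15,0,0,0,0],[1,0,28,0,0,0,0],[1,0,36,0,0,0,0],[1,0,43,0,0,0,0],[1,0,48,0,0,0,0],[1,0,47.5,0,0,0,0],[1,0,47,-2.5,0,0,0],[1,0,47.5,-5,0,0,0],[1,0,48.2,-8.5,0,0,0],[1,0,50,-12,0,0,0],[1,0,51.5,-16,0,0,0],[1,0,52.5,-19,0,0,0],[1,0,54,-22,0,0,0],[1,0,54,-22,0,0,0]]
  ]
}}

```text
time: 8.95
ee_pos: [478.7, 213.4, 62.1]
eef_rot: [-180.0, -0.0, 10.9]
contact_force: [-0.8, 0.6, -2.1]
width: 0.133
grasp_force: 60.2
```

Run:
```python
from h import *
print(state()["time"],state()["contact_force"],state()["moment"])
w=read_camera("wrist");s=read_camera("scene")
s=cv2.resize(s[150:300,120:340],None,fx=2.3,fy=2.3,interpolation=cv2.INTER_CUBIC)[:340,:]
w=cv2.resize(w,(300,225));o=np.zeros((345,806,3),np.uint8);o[:s.shape[0],:s.shape[1]]=s;o[:225,506:]=w
cv2.imwrite("pics/w4.png",o[:,:800,::-1])
```

```text
8.95 [-0.8  0.6 -2.1] [ 0. -0.  0.]
```

View pics/w4.png

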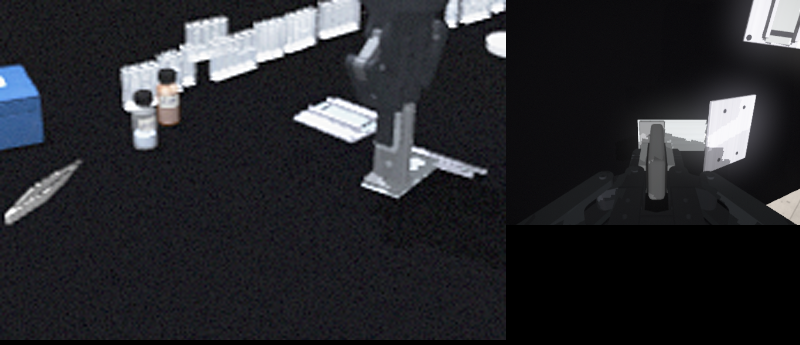

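{"fn": "arm_command", "kwargs": {
  "rows": [
    [[1,0,2,-3,0,0,0],[1,0,4,-6,0,0,0],[1,0,6,-8.6,0,0,0],[1,0,8.6,-11.3,0,0,0],[1,0,11,-13.8,0,0,0],[1,0,13.8,-16,0,0,0],[1,0,16.6,-18,0,0,0],[1,0,19.6,-20,0,0,0],[1,0,22.6,-21.8,0,0,0],[1,0,25.9,-23,0,0,0],[1,0,25.9,-23,0,0,0]]
  ]
}}

```text
time: 10.42
ee_pos: [483.6, 187.8, 84.9]
eef_rot: [-180.0, -0.0, 10.9]
contact_force: [-0.2, -0.4, -1.6]
width: 0.133
grasp_force: 60.1
```

Run:
```python
from h import *
print(state()["time"],state()["contact_force"],state()["moment"])
w=read_camera("wrist");s=read_camera("scene")
s=cv2.resize(s[150:300,120:340],None,fx=2.3,fy=2.3,interpolation=cv2.INTER_CUBIC)[:340,:]
w=cv2.resize(w,(300,225));o=np.zeros((345,806,3),np.uint8);o[:s.shape[0],:s.shape[1]]=s;o[:225,506:]=w
cv2.imwrite("pics/w5.png",o[:,:800,::-1])
```

```text
10.425 [-0.2 -0.4 -1.6] [ 0. -0.  0.]
```

View pics/w5.png

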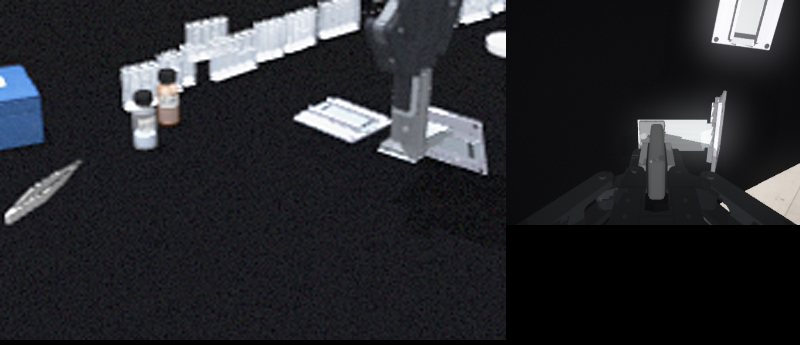

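{"fn": "arm_command", "kwargs": {
  "rows": [
    [[1,0,3.3,-1.2,0,0,0],[1,0,6.6,-2.3,0,0,0],[1,0,10,-3,0,0,0],[1,0,13.5,-3.7,0,0,0],[1,0,17,-4,0,0,0],[1,0,20,-4,0,0,0],[1,0,23,-4,0,0,0],[1,0,26,-4,0,0,0],[1,0,29,-4,0,0,0],[1,0,32,-4,0,0,0],[1,0,35,-4,0,0,0],[1,0,35,-4,0,0,0],[1,0,35,-4,0,0,0]]
  ]
}}

```text
time: 12.15
ee_pos: [490.2, 153.6, 88.9]
eef_rot: [180.0, -0.0, 10.9]
contact_force: [-1.0, 0.3, 0.5]
width: 0.134
grasp_force: 60.5
```

Run:
```python
from h import *
print(state()["time"],state()["contact_force"],state()["moment"])
w=read_camera("wrist");s=read_camera("scene")
for c in ("scene","wrist"):print([(np.array(d["at"]),d["p"]) for d in mark_of("holder_center",c)])
s=cv2.resize(s[150:300,120:340],None,fx=2.3,fy=2.3,interpolation=cv2.INTER_CUBIC)[:340,:]
w=cv2.resize(w,(300,225));o=np.zeros((345,806,3),np.uint8);o[:s.shape[0],:s.shape[1]]=s;o[:225,506:]=w
cv2.imwrite("pics/w6.png",o[:,:800,::-1])
```

```text
12.15 [-1.   0.3  0.5] [-0.2  0.1 -0. ]
[(array([498. ,  99.9,  34.9]), 0.63)]
[(array([498.6, 102.1,  35.8]), 0.82)]
```

View pics/w6.png

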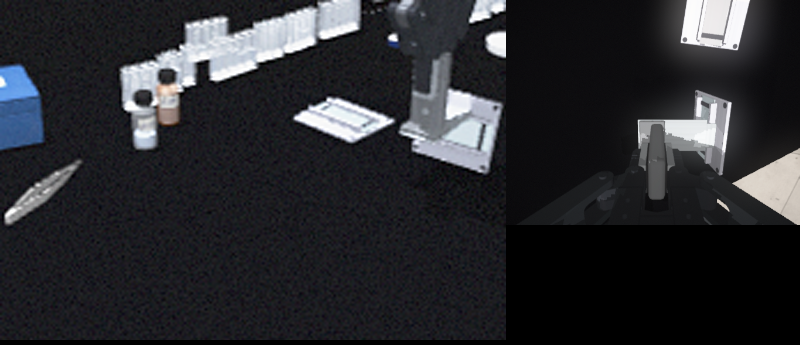

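{"fn": "arm_command", "kwargs": {
  "rows": [
    [[1,0,3,0,0,0,0],[1,0,6,0,0,0,0],[1,0,9,0,0,0,0],[1,0,12,0,0,0,0],[1,0,15,0,0,0,0],[1,0,15,0,0,0,0],[1,0,15,0,0,0,0]]
  ]
}}

```text
time: 13.22
ee_pos: [492.9, 138.9, 88.8]
eef_rot: [-180.0, 0.0, 10.9]
contact_force: [-0.2, -1.2, -1.5]
width: 0.133
grasp_force: 60.2
```

Run:
```python
from h import *
print(state()["time"],state()["contact_force"],state()["moment"])
w=read_camera("wrist");s=read_camera("scene")
for c in ("scene","wrist"):print([(np.array(d["at"]),d["p"]) for d in mark_of("holder_center",c)])
s=cv2.resize(s[180:260,260:350],None,fx=4.2,fy=4.2,interpolation=cv2.INTER_CUBIC)
w=cv2.resize(w[100:320,230:],(410,320));o=np.zeros((345,806,3),np.uint8);o[:s.shape[0],:s.shape[1]]=s;o[:320,390:800]=w
cv2.imwrite("pics/w7.png",o[:,:800,::-1])
```

```text
13.225 [-0.2 -1.2 -1.5] [-0.  0. -0.]
[(array([505.6,  70.8,   5.8]), 0.76)]
[(array([503.8,  69.2,   7.1]), 0.57)]
```

View pics/w7.png

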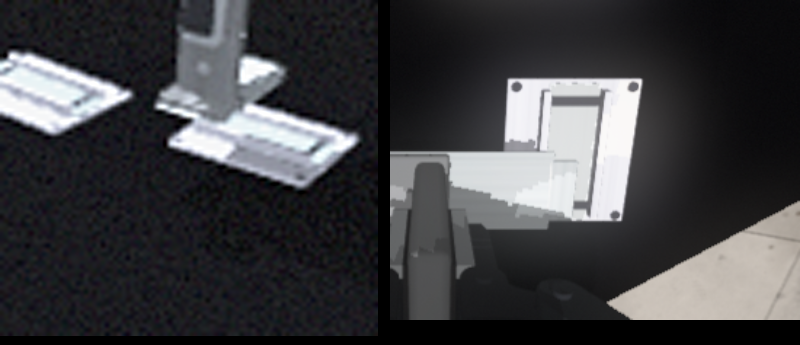

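{"fn": "arm_command", "kwargs": {
  "rows": [
    [[1,0,-25,0,0,0,0],[1,0,-65,0,0,0,0],[1,0,-100,0,0,0,0],[1,0,-110,5,0,0,0],[1,0,-110,20,0,0,0],[1,0,-110,35,0,0,0],[1,0,-110,44,0,0,0],[1,0,-110,48,0,0,0],[1,0,-110,50,0,0,0],[1,0,-110,51,0,0,0],[1,0,-110,51.5,0,0,0],[1,0,-110,51.5,0,0,0],[1,0,-110,51.5,0,0,0]]
  ]
}}

```text
time: 15.05
ee_pos: [472.2, 247.0, 37.5]
eef_rot: [-180.0, -0.0, 10.9]
contact_force: [0.0, -0.1, -1.0]
width: 0.133
grasp_force: 60.3
```

{"fn": "arm_command", "kwargs": {
  "rows": [
    [[1,0,0,0.4,0,0,0],[1,0,0,0.4,0,0,0],[0.8,0,0,0.4,0,0,0],[0.7,0,0,0.4,0,0,0],[0.6,0,0,0.4,0,0,0],[0.4,0,0,0.4,0,0,0],[0.2,0,0,0.4,0,0,0],[0,0,0,0.4,0,0,0],[0,0,0,0,0,0,0],[0,0,0,-10,0,0,0],[0,0,0,-30,0,0,0],[0,0,0,-60,0,0,0],[0,0,0,-110,0,0,0],[0,0,0,-160,0,0,0],[0,0,0,-160,0,0,0],[0,0,0,-160,0,0,0]]
  ]
}}

```text
time: 17.05
ee_pos: [471.9, 246.9, 197.5]
eef_rot: [-180.0, -0.0, 10.9]
contact_force: [0.1, 0.3, 0.1]
width: 0.999
grasp_force: 0.0
```

Run:
```python
from h import *
print(state()["time"],state()["contact_force"])
wrist("w8",[("holder_center",6),("lifter_grip",77),("lifter_tip",2)])
```

```text
17.05 [0.1 0.3 0.1]
holder_center [(array([507.1,  70.7,   7.3]), 0.83)]
  mask [[386.375732421875, 205.77597045898438], [397.21820068359375, 127.16802978515625], [460.70013427734375, 135.92416381835938], [449.857666015625, 214.5321044921875]] [507.2  67.6   6. ] [(np.float64(87.0), np.float64(10.9)), (np.float64(68.7), np.float64(-86.6))]
lifter_grip [(array([472.4, 247.7,  58.2]), 0.91)]
  mask [[238.0, 155.0], [313.0, 155.0], [313.0, 208.0], [238.0, 208.0]] [484. 232.  77.] [(np.float64(63.3), np.float64(-79.1)), (np.float64(47.6), np.float64(-165.9))]
lifter_tip [(array([484.1, 186.5,  -5. ]), 0.94)]
  mask [[239.0, 156.0], [313.0, 156.0], [313.0, 207.0], [239.0, 207.0]] [465.  222.9   2. ] [(np.float64(80.4), np.float64(-79.1)), (np.float64(59.0), np.float64(-165.9))]
```

View pics/w8.png

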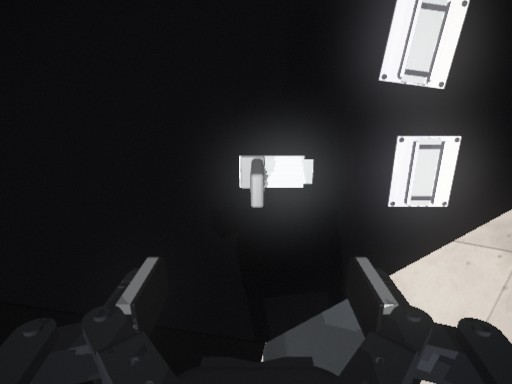

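The picture shows the lifter standing at (258,185) and the holder face up and flat at (425,172). The other holder is still in place at (425,42), and the gripper is clear of everything.

```bash
python3 -c "
from workcell import *
print(hand_in())"
```

```text
the job is handed in; nothing more can be done
None
```

The holder was tipped over with the lifter and now lies flat, face up, about 73 mm from where it started; the lifter stands upright on its blade, the other holder looks untouched, and the job was handed in at about 17 s (no verdict was returned).

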